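# Shut the kit drawer, then hold the bearing tray under the magnifier

### The job

The bearing tray has been taken out of the kit cabinet and the upper drawer left open: push the drawer fully home until its catch snaps in. Then pick up the tray by its upright handle and carry it to the bench magnifier without tipping the loose steel ball out of its pocket, bumping the magnifier or shifting the other things on the bench. Finish while holding the tray level and still in the air with the ball at the focus of the lens, ball end towards the lens, for inspection: do not put it down or let go.

Things in the scene. Friction and masses are not known exactly. Their poses are not given: they have to be found in the camera images.
- cabinet: wooden kit cabinet fixed to the bench, 220 deep, 220 wide, 165 high, two drawers one above the other with light wooden fronts; origin at the centre of its underside, its own -x axis is the way its front faces and the way its drawers open, z up. It stands on the left or on the right of the bench, turned up to 10 degrees
- drawer (a joint): how far the cabinet's upper drawer is open, in metres: 0 is fully home, it slides straight out along the cabinet's -x to 0.15 and weighs 0.8 kg. It slides with about 2 N of friction; from about 0.0095 to 0.0035 a spring roller catch resists, 8 to 11 N in all, and below about 0.003 the catch pulls the drawer home against a stop and holds it there
- drawer_handle (a point): centre of the upper drawer's handle: a level flat steel bar 90 long (along the cabinet's y), 12 high, 6 thick, 27 clear of the drawer's front, on two thin posts. 130 above the bench, 35 below the cabinet's top; with the drawer home it is 154 in front of the cabinet's origin. Axes as the cabinet's. The lower drawer, always shut, has the same handle 50 above the bench
- tray: loose wooden bearing tray, 192 x 112, 12 thick with a dark edge strip 18 high, about 0.30 kg without the ball; origin at the centre of its underside, x along its length towards the ball end, z up. A dark upright handle board stands in its middle; a sealed bearing 47 across, 14 high is fixed 58 behind the middle, so that with the ball the tray balances at its handle
- tray_handle (a point): grip point of the tray's handle board, on the tray's centre 48 above its underside. The board is 56 long along the tray's x, 15 thick along the tray's y, and reaches from 12 to 68 above the tray's underside; grip it across its thickness. Axes are those of the tray
- tray_pocket (a point): where the ball's centre is when it lies in the middle of the round pocket: 55 in front of the handle along the tray's x, on its centre line, 21.5 above the tray's underside. The pocket is 33 across and 3 deep, milled into the 12 thick board; the ball plays about 8 mm each way in it and would climb the rim at about 40 degrees of tilt. Axes are those of the tray
- ball_center (a point): centre of the loose steel ball, 25 across, 64 g, lying in the tray's pocket
- magnifier: bench magnifier fixed to the bench: round grey base 144 across and 26 high, a bent dark neck, and a white ring head 126 across and 24 thick with a clear lens 104 across. Origin at the centre of the base's underside, z up, its own -x axis is the way the lens looks. It stands on the other side of the bench from the cabinet, turned up to 23 degrees
- magnifier_lens (a point): centre of the lens: 100 in front of the base's centre (along the magnifier's -x) and 225 above the bench. The lens faces down at 35 degrees from level towards the robot's side. Axes are those of the magnifier body, not tilted
- magnifier_focus (a point): the lens's focus, the point in free air 130 from the lens's centre along its line of sight: 206.5 in front of the base's centre (along the magnifier's -x) and 150 above the bench. Axes are those of the magnifier body, not tilted
- jar: bystander: amber glass screw jar with a steel lid, 64 across, 85 high, between cabinet and magnifier; origin under its centre
- wrench: bystander: steel spanner 180 long, 8 high, lying flat left of the middle, may be under the open drawer; origin under its centre
- tape_roll: bystander: roll of brown paper tape lying flat, 96 across, 25 high, right of the middle, may be under the open drawer; origin under its centre
- tape_measure: bystander: black tape measure standing on its edge, 68 x 36 x 60 high, near right; origin under its centre
- offcut: bystander: plywood offcut lying flat, 130 x 70 x 18, near left; origin under its centre
- screwdriver: bystander: wooden-handled screwdriver 200 long, lying at the right; origin under its middle
- drill: bystander: blue cordless drill standing on its battery, 205 high, far left; origin under its centre
- glue: bystander: white glue bottle, 60 across, 170 high, far right; origin under its centre
Things that resemble listed ones, but are neither listed nor needed, are in the scene too. There is more than one size of the tray; the one meant has the size given above.

How it is judged:
On the way, in this order (a step that is already met when the one before it is completed fails the run):
1. the upper drawer is pushed fully home past its catch while the tray still stands on the bench (value of joint drawer below 0.003 m and height (world z) of tray below 0.01 m), for 0.3 s.
2. then the tray is lifted off the bench by the gripper (height (world z) of tray above 0.04 m and contact force between the fingers and tray above 2 N), for 0.2 s.
At the end, for the whole second after the job is handed in: upper drawer home (within 3 mm); tray held by the fingers alone in the air, level within 6 degrees and still (under 20 mm/s), the ball in its pocket and within 25 mm of the lens's focus, the handle at least 20 mm farther from the lens than the focus, measured level (value of joint drawer below 0.003 m and distance between ball_center and magnifier_focus below 0.025 m and distance between ball_center and tray_pocket below 0.016 m and x of tray_handle in the frame of magnifier_focus below -0.02 m and angle between tray's own z axis and vertical below 0.1 rad and linear speed of tray below 0.02 m/s and linear speed of ball below 0.05 m/s and height (world z) of tray above 0.08 m and contact force between the fingers and tray above 2 N and contact force between tray and magnifier below 0.1 N and contact force between tray and cabinet below 0.1 N); the arm keeps its last pose, push and grip.
It fails at once if the ball comes out of its pocket (distance between ball_center and tray_pocket above 0.018 m).
It fails at once if the magnifier is bumped by the robot or the tray (contact force between any of the arm, the fingers, tray and magnifier above 2 N).
It fails at once if another thing on the bench is moved by more than 30 mm (distance of any of jar, wrench, tape_roll, tape_measure, offcut, screwdriver, drill, glue from where it was at the start of the episode above 0.03 m).
It also fails if it takes over 72 s, if anything falls off the work surface, if the arm or the gripper's body presses on something with over 40 N, if the wrist force passes 120 N, or if a joint passes its speed limit or range.

### The arm

A 7-joint arm with a two-finger parallel gripper is mounted at the origin on the work surface. World frame = base frame: x ahead of the robot, y to its left, z up, the work surface at z = 0. Lengths are in m, angles in rad, forces in N, time in s.
With the tool pointing down it reaches from about 0.4 to 0.85 m from the base axis. Payload 4.5 kg.
Tool frame: the origin (TCP) lies at the very end of the fingers, on their centre line; the grasp point (between the pads) lies 19 mm behind it; z points along the fingers, y is the line along which they close (so a half turn about z gives the same grasp; the last joint's range is limited). The gripper opens to 88 mm and grips with 3 to 60 N. Pads are 18 mm wide; open, the fingers measure 123 mm over their backs; the gripper's body (75 mm by 187 mm) begins 45 mm behind the grasp point.
Start: joints at [1.224, 0.689, -0.195, 1.565, 0.157, 0.902, -0.215], TCP at [0.232, -0.58, 0.239] pointing down, gripper open.
Joint ranges: [-3.01, 3.01], [-0.46, 2.08], [-1.47, 1.51], [0.13, 2.56], [-1, 4.14], [0.04, 2.09], [-2.66, 2.66]. Speed limits (rad/s): [2.57, 2.57, 3.14, 3.14, 3.14, 3.14, 3.14].

### API

Orientations are given as a unit quaternion [x, y, z, w].
In Python, from plant import r, optics gives the robot as it stands.
- The arm moves only by the tool servo_tool, never from a script. Its arguments are lists of equal length, an entry for each row: "translation": the shift along the tool's x, y, z in m, a list of three; "turn": the turn, a rotation vector about the tool's x, y, z in rad, a list of three. In form: {"translation": [[dx, dy, dz], ...], "turn": [[rx, ry, rz], ...]}. A call has 1 to 10 rows; each row shifts and turns the commanded pose from where the row before left it, along the tool's axes as they then stand; what a row does not reach is not made up. A row lasts 1/8 s, in which the tool goes at most 62.5 mm and 10.7 degrees, less where a joint would pass 70% of its speed; a pose out of reach is approached as far as the arm can. A call is refused whole if a number of a shift passes 0.0625 or a number of a turn 0.188, either way. A call with a gripper value outside its range is refused whole. "grip" is the opening, from 0 (shut) to 1 (fully open), set as the call begins (left out, the last holds). The fingers move at their own pace and stop on an object; "grip_force" is the grip in N (left out, the last holds). Time passes only in rows, so rows that do not move let the fingers close. It gives the time, the measured TCP pose, the force, the opening and the grip force at its end, in the units of the state.
- r.get_state(): the state, without advancing time (a new reading comes with each control period).
- optics.snapshot(name): name is "scene" or "side" or "wrist"; returns a dict with "img" (420x560x3 uint8, red, green, blue), "z_map" (420x560 float32, m along the optical axis (not along the pixel's ray), 0 where there is no reading), "mtx" (3x3 intrinsics, pixels), "R" (3x3) and "t" (3): a world point X has camera coordinates R X + t. Camera axes: x right, y down, z forward; pixel columns grow to the right and rows downward; lengths in m; the calibration is good to about 2 mm. A picture is of the moment at which its call begins.
- r.finish_job(): hands the job in; it is judged then, once.
The state is a dict: "clock": time; "q": joint angles; "qd": joint speeds; "joint_torque": joint torques, N m; "tool_pos": TCP position; "eef_rot": TCP orientation; "contact_force": force on the tool from outside, world axes, zero at the start; "moment": the same for the moment, N m; "opening": opening from 0.0 (shut) to 1.0 (fully open); "finger_force": force on a finger pad.
Only numpy, scipy, OpenCV 4.12 (cv2) and the standard library are available. Lean on these libraries where they do the work, as an engineer would, in place of code of your own. Each camera call takes 0.05 s, during which the arm holds its last target. There are 200 camera calls.

## Working session

There is one attempt and no reset: what is moved stays moved. The work goes in short steps, Python scripts to look and compute and a tool call to move; the robot and the scene stay as the last step left them, time stands still between calls to the robot, and variables do not carry over. Pictures are saved under pics/ and viewed, at most 10 in all, crops included, and the job is handed in when it is done.

Besides the shell and the picture viewer there is one more tool, called after "Request:" as name(argument=value, ...) on one line, values as JSON. servo_tool: Moves the arm, as the interface text tells. Its arguments: {"type":"object","properties":{"translation":{"type":"array"},"turn":{"type":"array"},"grip":{"type":"number"},"grip_force":{"type":"number"}},"required":["translation","turn"]}

```bash
ls; mkdir -p pics; python3 - <<'E'
from plant import r, optics
import numpy as np,cv2
s=r.get_state();print({k:np.round(v,3) for k,v in s.items()})
for n in("scene","side"):
    d=optics.snapshot(n);np.savez(f"{n}0.npz",**d);cv2.imwrite(f"pics/{n}0.png",d["img"][:,:,::-1])
    print(n,d["mtx"],d["R"],-d["R"].T@d["t"])
E
```

```text
pics
{'clock': np.float64(0.0), 'q': array([ 1.224,  0.69 , -0.194,  1.566,  0.157,  0.902, -0.215]), 'qd': array([ 0.   ,  0.001,  0.002,  0.001,  0.002,  0.   , -0.002]), 'joint_torque': array([ 0.0000e+00, -5.2756e+01, -1.2670e+00, -1.5343e+01, -5.3000e-02,
        7.0000e-03,  0.0000e+00]), 'tool_pos': array([ 0.232, -0.58 ,  0.238]), 'eef_rot': array([ 0.982,  0.189, -0.   , -0.001]), 'contact_force': array([ 0.183, -0.188, -0.212]), 'moment': array([ 0.043,  0.022, -0.021]), 'finger_force': np.float64(0.0), 'opening': np.float64(0.997)}
scene [[542.11320854   0.         276.85705416]
 [  0.         542.11320854 208.37623175]
 [  0.           0.           1.        ]] [[ 0.62363469  0.78156672 -0.0152723 ]
 [ 0.61615787 -0.50348561 -0.60568285]
 [-0.48107094  0.36831469 -0.79555958]] [ 1.359603   -0.57409433  1.44778075]
side [[527.91984997   0.         272.87448154]
 [  0.         527.91984997 215.70718355]
 [  0.           0.           1.        ]] [[ 0.97258422 -0.2322705   0.01141689]
 [-0.172755   -0.75449738 -0.63315829]
 [ 0.15567801  0.61382744 -0.77393813]] [ 0.29794689 -0.96284202  1.38181877]
```

View pics/scene0.png

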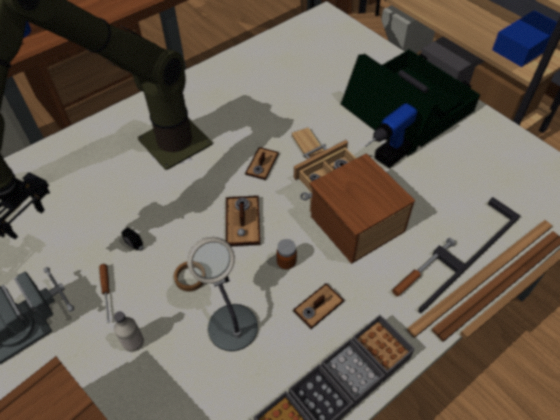

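View pics/side0.png

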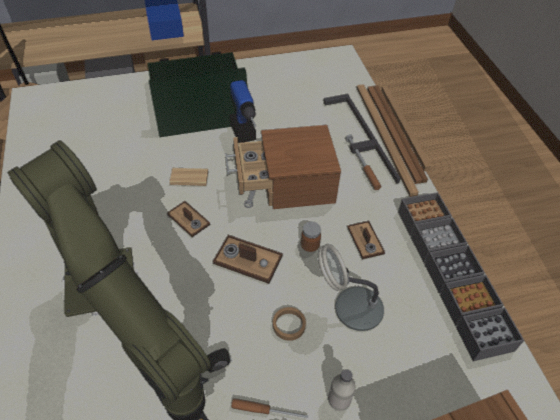

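Both views agree. The cabinet is on the left with its upper drawer open, at side (285,165). The big tray is at side (248,258), with the bearing at (231,250) and the ball at (264,264). The magnifier base is at side (360,307) and its ring at (333,268). The jar is at (311,237) and the tape roll at (289,322).

```bash
cat > h.py <<'E'
import numpy as np,cv2
def cloud(d):
    K,R,t,z=d["mtx"],d["R"],d["t"],d["z_map"].astype(float)
    v,u=np.mgrid[:z.shape[0],:z.shape[1]]
    c=np.stack([(u-K[0,2])/K[0,0]*z,(v-K[1,2])/K[1,1]*z,z],-1)
    P=(c-t)@R; P[z<=0]=np.nan
    return P
def comp(mask,seed):  # component nearest to seed (u,v)
    n,l,st,ce=cv2.connectedComponentsWithStats(mask.astype(np.uint8))
    m=l.copy(); ys,xs=np.nonzero(mask); k=np.argmin((xs-seed[0])**2+(ys-seed[1])**2)
    return l==l[ys[k],xs[k]]
def ray(d,u,v,h):
    o=-d["R"].T@d["t"]; w=d["R"].T@np.linalg.inv(d["mtx"])@[u,v,1]
    return o+w*(h-o[2])/w[2]
def proj(d,X):
    c=d["R"]@X+d["t"]; p=d["mtx"]@c; return p[:2]/p[2]
E
python3 - <<'E'
from h import *
np.set_printoptions(precision=4,suppress=True)
S=dict(scene=dict(cab=(362,195),tray=(242,220),base=(232,328),ring=(193,258),drawer=(320,165)),side=dict(cab=(300,160),tray=(248,258),base=(360,307),ring=(325,265),drawer=(240,165)))
for n in S:
    d=dict(np.load(n+"0.npz"));P=cloud(d);z=P[...,2];print(n, "bench z",np.nanmedian(z))
    def rect(m):
        (c,(w,h),a)=cv2.minAreaRect((P[m][:,:2]*1000).astype(np.float32));return np.round([*c,w,h,a],1),np.median(P[m][:,2]).round(4),m.sum()
    s=S[n]
    print("cab",rect(comp((z>.157)&(z<.172),s["cab"])))
    m=comp((z>.007)&(z<.08),s["tray"]);print("tray",rect(m))
    m=comp((z>.018)&(z<.033),s["base"]);print("base",rect(m), cv2.minEnclosingCircle((P[m][:,:2]*1000).astype(np.float32)))
    m=(z>.15)&(z<.30)&(np.hypot(P[...,0]-.62,P[...,1]+.12)<.35);m=comp(m,s["ring"]);print("ring",rect(m),P[m].min(0),P[m].max(0))
    m=(z>.10)&(z<.157);m=comp(m,s["drawer"]);print("drawer",rect(m),P[m].min(0),P[m].max(0))
    # handle top of tray, ball, bearing
    t=comp((z>.007)&(z<.08),s["tray"])
    m=t&(z>.058);print("handle",rect(m),P[m].mean(0))
    for k,p in dict(jar=(287,252) if n=="scene" else (311,230),roll=(190,263) if n=="scene" else (289,313)).items():
        q=comp((z>.008),p);
        c=P[p[1]-4:p[1]+5,p[0]-4:p[0]+5].reshape(-1,3);print(k,np.nanmedian(c,0))
E
python3 - <<'E'
import cv2,numpy as np
a=cv2.imread("pics/scene0.png")[130:290,180:380];b=cv2.imread("pics/side0.png")[110:310,170:370]
a=cv2.resize(a,(500,400),interpolation=2)[:, :400];b=cv2.resize(b,(400,400),interpolation=2)
cv2.imwrite("pics/crop.png",np.hstack([a,b]))
E
```

```text
scene bench z 0.0014764068505978291
cab (array([694.3, 258.2, 230.3, 239.3,  84.5]), np.float64(0.1655), np.int64(4518))
tray (array([456.1, -27.2, 112. , 216.3,  54.7]), np.float64(0.0151), np.int64(1609))
base (array([ 742.8, -275.1,  134.4,  129.7,   60.9]), np.float64(0.0231), np.int64(1192)) ((742.3281860351562, -273.6785888671875), 68.92011260986328)
ring (array([ 664.2, -245.3,  144.3,  119.2,   18.9]), np.float64(0.2252), np.int64(1901)) [ 0.5992 -0.3145  0.1513] [ 0.7493 -0.1914  0.2846]
drawer (array([629. , 263.3, 224.6, 370.2,  84.7]), np.float64(0.1283), np.int64(2291)) [0.442  0.1355 0.1   ] [0.8221 0.386  0.1569]
handle (array([459.2, -29. ,  13.4,  56.3,  53.8]), np.float64(0.0674), np.int64(73)) [ 0.4594 -0.0295  0.0674]
jar [ 0.6813 -0.0207  0.0841]
roll [ 0.6281 -0.3004  0.2422]
side bench z -0.000160398965116304
cab (array([693.4, 259.6, 238.6, 235.5,  84.3]), np.float64(0.1652), np.int64(3364))
tray (array([457.1, -22.5, 127.2, 196.1,  54.9]), np.float64(0.015), np.int64(1881))
base (array([ 740.3, -270.3,  130.9,  126.2,   71.1]), np.float64(0.0229), np.int64(1113)) ((738.3543701171875, -271.4759521484375), 68.61972045898438)
ring (array([ 663.1, -246.3,  142.4,  115.4,   18.7]), np.float64(0.229), np.int64(1087)) [ 0.5971 -0.3138  0.1503] [ 0.7489 -0.1884  0.2865]
drawer (array([630.7, 259.5, 218.5, 369.7,  82.1]), np.float64(0.1236), np.int64(2021)) [0.4458 0.137  0.1   ] [0.8015 0.3888 0.1569]
handle (array([453.9, -24.9,  18.2,  57.3,  56.6]), np.float64(0.0664), np.int64(96)) [ 0.4543 -0.0271  0.0661]
jar [ 0.661  -0.0149  0.0844]
roll [ 0.5347 -0.241   0.0047]
```

View pics/crop.png

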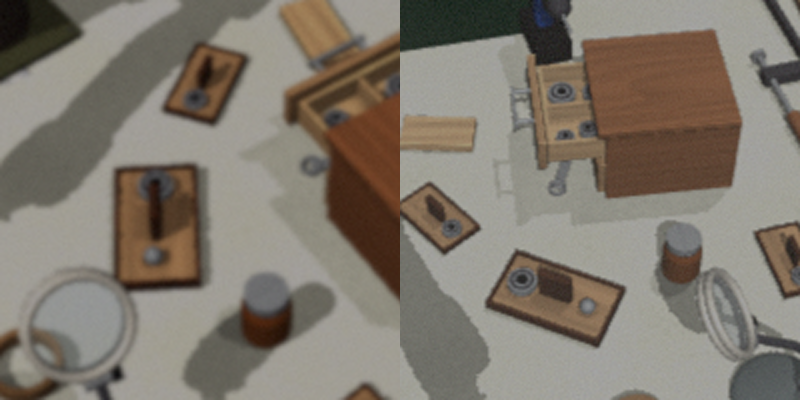

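The crop confirms that the ball end of the tray points along +x/-y, at a yaw of about -35°. It also shows the drawer about 0.1 m open. Next I'll refine the magnifier and the drawer handle.

```bash
python3 - <<'E'
from h import *
np.set_printoptions(precision=4,suppress=True)
D={n:dict(np.load(n+"0.npz")) for n in("scene","side")}
cen={}
a=np.radians(-5.6);ex=np.array([np.cos(a),np.sin(a)]);ey=np.array([-ex[1],ex[0]])
for n,d in D.items():
    P=cloud(d);z=P[...,2]
    q=P[...,:2]-[.6938,.259];X=q@ex;Y=q@ey
    m=(z>.157)&(z<.172)&(abs(X)<.14)&(abs(Y)<.14);print(n,"cab pct",np.percentile(X[m],[1,99]),np.percentile(Y[m],[1,99]))
    m=(z>.118)&(z<.142)&(X<-.15)&(X>-.32)&(abs(Y)<.13);h,e=np.histogram(X[m],np.arange(-.32,-.149,.01));print("drawer X hist",e[0],h)
    m2=m&(X<-.2);print(np.percentile(X[m2],[2,20,50]),np.percentile(Y[m2],[2,50,98]))
    # ring
    hsv=cv2.cvtColor(d["img"],cv2.COLOR_RGB2HSV)
    m=(z>.15)&(z<.30)&(np.hypot(P[...,0]-.65,P[...,1]+.25)<.13)
    pts=P[m];
    C=pts.mean(0)
    for _ in range(15):  # robust plane
        U=np.linalg.svd(pts-pts.mean(0))[2][2]; r=(pts-pts.mean(0))@U; pts=pts[abs(r)<max(.014,np.std(r)*1.5)]
    print("ring normal",U,"yaw",np.degrees(np.arctan2(U[1],U[0])),"n",len(pts),pts.min(0),pts.max(0),(pts.min(0)+pts.max(0))/2)
    mm=m&(abs((P-pts.mean(0))@U)<.014)
    c,_=cv2.findContours(mm.astype(np.uint8),cv2.RETR_EXTERNAL,2);c=max(c,key=cv2.contourArea);E=cv2.fitEllipse(cv2.convexHull(c));print(E);cen[n]=E[0]
Pm=[D[n]["mtx"]@np.c_[D[n]["R"],D[n]["t"]] for n in D]
X=cv2.triangulatePoints(*Pm,*[np.array(cen[n]).reshape(2,1) for n in D]);X=(X[:3]/X[3])[:,0]
b=np.array([.7403,-.2726]);v=b-X[:2];print("lens",X,"dist",np.hypot(*v),"yaw",np.degrees(np.arctan2(v[1],v[0])))
E
```

```text
scene cab pct [-0.1135  0.117 ] [-0.1135  0.1094]
drawer X hist -0.32 [  0   0   0   0   0   0   1  54  29   8   6 103 211  79  31  28  24]
[-0.2477 -0.2414 -0.2083] [-0.1071 -0.0059  0.1002]
ring normal [ 0.7822 -0.1695  0.5995] yaw -12.225811900075179 n 1823 [ 0.5992 -0.3145  0.1561] [ 0.714  -0.1914  0.2846] [ 0.6566 -0.253   0.2204]
((212.1250457763672, 264.2034606933594), (47.00624084472656, 58.65776062011719), 162.84669494628906)
side cab pct [-0.1159  0.1132] [-0.112   0.1127]
drawer X hist -0.32 [ 0  0  0  0  0  0  0 37 16 16 30 19 88 33 34 30 33]
[-0.2465 -0.2432 -0.2266] [-0.1056 -0.0257  0.0739]
ring normal [ 0.7633 -0.1832  0.6195] yaw -13.499020300862773 n 1037 [ 0.5984 -0.3138  0.1513] [ 0.719  -0.1884  0.2865] [ 0.6587 -0.2511  0.2189]
((337.2283020019531, 270.24188232421875), (30.087326049804688, 58.73334884643555), 145.30992126464844)
lens [ 0.6537 -0.2554  0.2177] dist 0.08827368605589407 yaw -11.245005276346903
```

```bash
cat > pl.py <<'E'
import numpy as np,json,sys
from scipy.spatial.transform import Rotation as Ro
from plant import r
def yaw(Rm): return np.degrees(np.arctan2(Rm[1,0],Rm[0,0]))
def down(y): 
    return Ro.from_euler('z',y,degrees=True)*Ro.from_euler('x',180,degrees=True)
def plan(way,nd=3):
    s=r.get_state();p=np.array(s["tool_pos"]);R=Ro.from_quat(s["eef_rot"])
    print("t",round(float(s["clock"]),2),"p",np.round(p,4),"yaw",yaw(R.as_matrix()).round(2),"tilt",np.degrees(np.arccos(-R.as_matrix()[2,2])).round(2))
    T=[];W=[]
    for x,y,z,a,n in way:
        g=np.array([x,y,z]);p0=p.copy();G=down(a);rv=(R.inv()*G).as_rotvec()/n
        for k in range(1,n+1):
            t=np.round(R.inv().apply(p0+(g-p0)*k/n-p),nd);w=np.round(rv,4)
            p=p+R.apply(t);R=R*Ro.from_rotvec(w);T.append(t.tolist());W.append(w.tolist())
    for i in range(0,len(T),10): print(json.dumps({"translation":T[i:i+10],"turn":W[i:i+10]}))
E
python3 - <<'E'
from pl import *
plan([(.40,-.30,.35,75,8),(.42,0,.35,125,8),(.395,.288,.25,174.4,8)])
E
```

```text
t 0.1 p [ 0.232  -0.5798  0.238 ] yaw 21.82 tilt 0.09
{"translation": [[0.032, -0.025, -0.014], [0.036, -0.02, -0.014], [0.037, -0.017, -0.014], [0.039, -0.012, -0.014], [0.04, -0.008, -0.014], [0.041, -0.002, -0.014], [0.04, 0.001, -0.014], [0.041, 0.007, -0.014], [0.037, -0.007, 0.0], [0.037, -0.004, 0.0]], "turn": [[-0.0002, -0.0001, -0.116], [-0.0002, -0.0001, -0.116], [-0.0002, -0.0001, -0.116], [-0.0002, -0.0001, -0.116], [-0.0002, -0.0001, -0.116], [-0.0002, -0.0001, -0.116], [-0.0002, -0.0001, -0.116], [-0.0002, -0.0001, -0.116], [-0.0, 0.0, -0.1091], [-0.0, 0.0, -0.1091]]}
{"translation": [[0.038, 0.001, 0.0], [0.037, 0.005, 0.0], [0.036, 0.009, 0.0], [0.036, 0.013, 0.0], [0.033, 0.017, 0.0], [0.032, 0.02, 0.0], [0.031, 0.018, 0.012], [0.029, 0.021, 0.013], [0.027, 0.025, 0.012], [0.024, 0.027, 0.013]], "turn": [[-0.0, 0.0, -0.1091], [-0.0, 0.0, -0.1091], [-0.0, 0.0, -0.1091], [-0.0, 0.0, -0.1091], [-0.0, 0.0, -0.1091], [-0.0, 0.0, -0.1091], [-0.0, 0.0, -0.1078], [-0.0, 0.0, -0.1078], [-0.0, 0.0, -0.1078], [-0.0, 0.0, -0.1078]]}
{"translation": [[0.021, 0.029, 0.012], [0.017, 0.032, 0.013], [0.014, 0.033, 0.012], [0.011, 0.035, 0.013]], "turn": [[-0.0, 0.0, -0.1078], [-0.0, 0.0, -0.1078], [-0.0, 0.0, -0.1078], [-0.0, 0.0, -0.1078]]}
```

Request:
servo_tool(translation=[[0.032,-0.025,-0.014],[0.036,-0.02,-0.014],[0.037,-0.017,-0.014],[0.039,-0.012,-0.014],[0.04,-0.008,-0.014],[0.041,-0.002,-0.014],[0.04,0.001,-0.014],[0.041,0.007,-0.014],[0.037,-0.007,0],[0.037,-0.004,0]], turn=[[0,0,-0.116],[0,0,-0.116],[0,0,-0.116],[0,0,-0.116],[0,0,-0.116],[0,0,-0.116],[0,0,-0.116],[0,0,-0.116],[0,0,-0.109],[0,0,-0.109]], grip=0)

```text
clock: 1.35
tool_pos: [0.4049, -0.2239, 0.3506]
eef_rot: [0.721, 0.693, -0.0, -0.0]
contact_force: [0.1, -0.4, 0.4]
opening: 0.004
finger_force: 0.0
```

Request:
servo_tool(translation=[[0.038,0.001,0],[0.037,0.005,0],[0.036,0.009,0],[0.036,0.013,0],[0.033,0.017,0],[0.032,0.02,0],[0.031,0.018,0.012],[0.029,0.021,0.013],[0.027,0.025,0.012],[0.024,0.027,0.013]], turn=[[0,0,-0.109],[0,0,-0.109],[0,0,-0.109],[0,0,-0.109],[0,0,-0.109],[0,0,-0.109],[0,0,-0.108],[0,0,-0.108],[0,0,-0.108],[0,0,-0.108]])

```text
clock: 2.6
tool_pos: [0.4077, 0.1446, 0.3001]
eef_rot: [0.26, 0.966, -0.0, -0.0]
contact_force: [0.9, 0.5, -0.3]
opening: 0.004
finger_force: 0.0
```

Request:
servo_tool(translation=[[0.021,0.029,0.012],[0.017,0.032,0.013],[0.014,0.033,0.012],[0.011,0.035,0.013],[0,0,0],[0,0,0]], turn=[[0,0,-0.108],[0,0,-0.108],[0,0,-0.108],[0,0,-0.108],[0,0,0],[0,0,0]])

```text
clock: 3.35
tool_pos: [0.3953, 0.2867, 0.2504]
eef_rot: [0.049, 0.999, -0.001, -0.0]
contact_force: [0.3, -0.3, -0.3]
opening: 0.006
finger_force: 0.0
```

```bash
python3 - <<'E'
from pl import *
from plant import optics
import cv2
print(np.round(r.get_state()["q"],2))
plan([(.395,.288,.116,174.4,5)])
d=optics.snapshot("side");np.savez("side1.npz",**d);cv2.imwrite("pics/side1.png",d["img"][:,:,::-1])
E
```

```text
[-0.16  0.63 -0.92  1.93  0.64  0.9   0.07]
t 3.35 p [0.3953 0.2867 0.2504] yaw 174.39 tilt 0.1
{"translation": [[0.0, 0.0, 0.027], [0.0, 0.001, 0.027], [0.0, -0.0, 0.027], [0.0, 0.0, 0.027], [0.0, 0.0, 0.026]], "turn": [[-0.0003, -0.0, -0.0001], [-0.0003, -0.0, -0.0001], [-0.0003, -0.0, -0.0001], [-0.0003, -0.0, -0.0001], [-0.0003, -0.0, -0.0001]]}
```

View pics/side1.png

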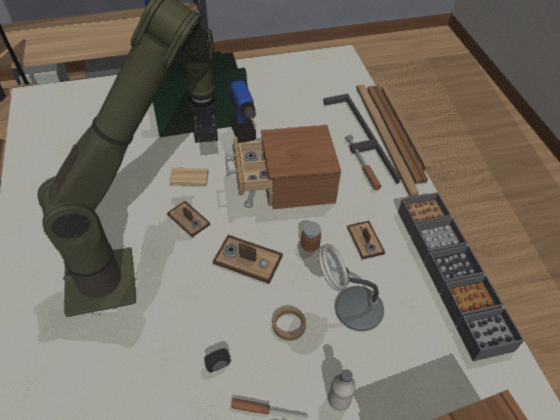

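The gripper is at (205,135), directly in front of the drawer handle (230,160). I'll check that the drill at (243,110) clears the gripper body's path.

```bash
python3 - <<'E'
from h import *
np.set_printoptions(precision=3,suppress=True)
for n in("scene0","side0"):
    P=cloud(dict(np.load(n+".npz")));z=P[...,2]
    m=(z>.03)&(P[...,0]>.25)&(P[...,0]<.75)&(P[...,1]>.385)&(P[...,1]<.8)
    for lo,hi in((.03,.1),(.1,.16),(.16,.25)):
        k=m&(z>lo)&(z<hi);print(n,lo,k.sum(),np.percentile(P[k],[1,99],0) if k.sum() else "")
E
```

```text
scene0 0.03 1962 [[0.256 0.504 0.031]
 [0.601 0.791 0.099]]
scene0 0.1 1247 [[0.253 0.548 0.101]
 [0.599 0.69  0.159]]
scene0 0.16 2415 [[0.257 0.438 0.161]
 [0.598 0.711 0.21 ]]
side0 0.03 1859 [[0.254 0.506 0.031]
 [0.592 0.65  0.099]]
side0 0.1 1276 [[0.253 0.56  0.101]
 [0.541 0.671 0.159]]
side0 0.16 2058 [[0.254 0.438 0.161]
 [0.594 0.717 0.209]]
```

Request:
servo_tool(translation=[[0,0.001,0.027],[0,0,0.027],[0,0,0.027],[0,0,0.027],[0,0,0.026],[-0.01,0,0],[-0.01,0,0],[-0.01,0,0],[-0.005,0,0],[-0.005,0,0]], turn=[[0,0,0],[0,0,0],[0,0,0],[0,0,0],[0,0,0],[0,0,0],[0,0,0],[0,0,0],[0,0,0],[0,0,0]])

```text
clock: 4.65
tool_pos: [0.4356, 0.2849, 0.117]
eef_rot: [0.049, 0.999, 0.0, 0.0]
contact_force: [-0.1, 0.8, -0.9]
opening: 0.01
finger_force: 0.0
```

Request:
servo_tool(translation=[[-0.005,0,0],[-0.01,0,0],[-0.01,0,0],[-0.01,0,0],[-0.01,0,0],[-0.01,0,0],[-0.01,0,0],[-0.005,0,0]], turn=[[0,0,0],[0,0,0],[0,0,0],[0,0,0],[0,0,0],[0,0,0],[0,0,0],[0,0,0]])

```text
clock: 5.65
tool_pos: [0.5058, 0.278, 0.1167]
eef_rot: [0.049, 0.999, 0.0, 0.0]
contact_force: [-1.6, 0.2, 1.9]
opening: 0.007
finger_force: 1.1
```

```bash
cat > dr.py <<'E'
from h import *
from pl import *
from plant import optics
a=np.radians(-5.6);ex=np.array([np.cos(a),np.sin(a)]);ey=np.array([-ex[1],ex[0]])
s=r.get_state();print(s["tool_pos"].__array__() if hasattr(s["tool_pos"],"__array__") else s["tool_pos"],"TCP X",(np.array(s["tool_pos"])[:2]-[.6938,.259])@ex,"F",np.round(s["contact_force"],1))
for n in("scene","side"):
    d=optics.snapshot(n);np.savez(n+"2.npz",**d);P=cloud(d);z=P[...,2];q=P[...,:2]-[.6938,.259];X=q@ex;Y=q@ey
    m=(z>.124)&(z<.15)&(X<-.108)&(X>-.32)&(abs(Y)<.11)&(abs(Y)>.04);print(n,np.histogram(X[m],np.arange(-.27,-.105,.01))[0])
    cv2.imwrite(f"pics/{n}2.png",d["img"][:,:,::-1])
E
python3 dr.py
```

```text
[0.5057931  0.27801331 0.11666182] TCP X -0.18896499506648617 F [-1.6  0.2  1.9]
scene [ 0  0  0  0  0  0  0  0  0 10  1  1 58 82  5  0]
side [ 0  0  0  0  0  0  0  0  0  2  0  0 60 60 52 11]
```

Request:
servo_tool(translation=[[-0.005,0,0],[-0.005,0,0],[-0.004,0,0],[-0.003,0,0],[-0.003,0,0],[-0.003,0,0]], turn=[[0,0,0],[0,0,0],[0,0,0],[0,0,0],[0,0,0],[0,0,0]])

```text
clock: 6.5
tool_pos: [0.5268, 0.2759, 0.1166]
eef_rot: [0.048, 0.999, -0.0, -0.001]
contact_force: [-8.3, 0.2, 3.3]
opening: 0.004
finger_force: 3.8
```

Request:
servo_tool(translation=[[-0.003,0,0],[0,0,0]], turn=[[0,0,0],[0,0,0]])

```text
clock: 6.75
tool_pos: [0.5273, 0.2758, 0.1166]
eef_rot: [0.047, 0.999, -0.001, -0.003]
contact_force: [-10.4, -1.6, 3.6]
opening: 0.011
finger_force: 4.7
```

Request:
servo_tool(translation=[[-0.003,0,0],[0,0,0]], turn=[[0,0,0],[0,0,0]])

```text
clock: 7.0
tool_pos: [0.5281, 0.2757, 0.1166]
eef_rot: [0.047, 0.999, -0.001, -0.004]
contact_force: [-13.4, -0.6, 7.2]
opening: 0.003
finger_force: 7.0
```

Request:
servo_tool(translation=[[-0.003,0,0],[-0.003,0,0],[0,0,0]], turn=[[0,0,0],[0,0,0],[0,0,0]])

```text
clock: 7.38
tool_pos: [0.5353, 0.275, 0.1166]
eef_rot: [0.047, 0.999, -0.001, -0.003]
contact_force: [-11.0, -0.7, 4.9]
opening: 0.008
finger_force: 5.7
```

Request:
servo_tool(translation=[[-0.003,0,0],[-0.003,0,0],[0,0,0]], turn=[[0,0,0],[0,0,0],[0,0,0]])

```text
clock: 7.75
tool_pos: [0.5354, 0.2749, 0.1166]
eef_rot: [0.046, 0.999, -0.002, -0.008]
contact_force: [-23.3, -2.5, 14.0]
opening: 0.004
finger_force: 11.9
```

```bash
python3 dr.py
```

```text
[0.53538671 0.27494069 0.11658092] TCP X -0.15921278473932357 F [-23.3  -2.5  14. ]
scene [0 0 0 0 0 0 0 0 0 0 0 2 7 0 0 3]
side [ 0  0  0  0  0  0  0  0  0  0  0  0  4  0  0 32]
```

The TCP jumped about 7 mm through the catch and then met a hard stop. I'll back off and check the drawer.

Request:
servo_tool(translation=[[0.01,0,0],[0.015,0,0],[0.015,0,0],[0.02,0,-0.02],[0,0,-0.04],[0,0,-0.04],[0,0,-0.03],[0,0,0]], turn=[[0,0,0],[0,0,0],[0,0,0],[0,0,0],[0,0,0],[0,0,0],[0,0,0],[0,0,0]])

```text
clock: 8.85
tool_pos: [0.488, 0.2812, 0.2492]
eef_rot: [0.049, 0.999, 0.002, 0.003]
contact_force: [0.5, -0.1, -0.6]
opening: 0.005
finger_force: 0.0
```

```bash
python3 dr.py; python3 - <<'E'
from pl import *
plan([(.45,.13,.25,155,4),(.455,-.027,.20,144.7,5)])
import cv2
d=np.load("scene2.npz");a=d["img"][130:290,180:380,::-1];d=np.load("side2.npz");b=d["img"][110:270,170:370,::-1]
cv2.imwrite("pics/c2.png",cv2.resize(np.hstack([a,b]),(800,320),interpolation=2))
E
```

```text
[0.48796863 0.28119669 0.24918979] TCP X -0.2070150340745055 F [ 0.5 -0.1 -0.6]
scene [ 0  0  0  0  0  0  0  0  0  0  0  0 12  0  0  5]
side [ 0  0  0  0  0  0  0  0  0  0  0  0  7  0  0 36]
t 8.95 p [0.4866 0.2795 0.2463] yaw 174.41 tilt 0.07
{"translation": [[0.005, -0.038, -0.001], [0.003, -0.039, -0.001], [-0.001, -0.038, -0.001], [-0.005, -0.038, -0.001], [-0.014, -0.028, 0.01], [-0.015, -0.028, 0.01], [-0.016, -0.027, 0.01], [-0.017, -0.026, 0.01], [-0.018, -0.026, 0.01]], "turn": [[-0.0001, 0.0003, 0.0847], [-0.0001, 0.0003, 0.0847], [-0.0001, 0.0003, 0.0847], [-0.0001, 0.0003, 0.0847], [0.0, -0.0, 0.0359], [0.0, -0.0, 0.0359], [0.0, -0.0, 0.0359], [0.0, -0.0, 0.0359], [0.0, -0.0, 0.0359]]}
```

View pics/c2.png

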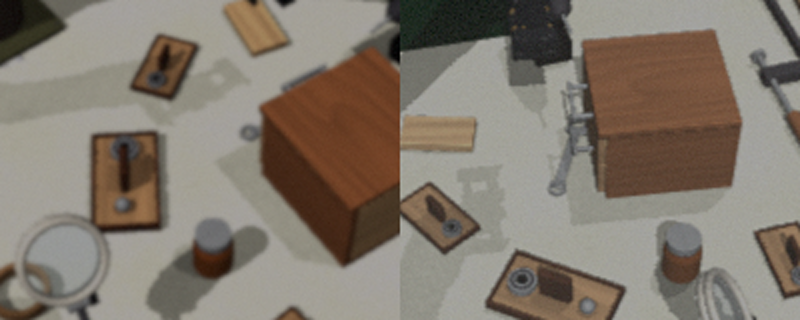

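The drawer is home: both of its handles line up and the fronts are flush. The tray is untouched. Next, the tray.

Request:
servo_tool(translation=[[0.005,-0.038,-0.001],[0.003,-0.039,-0.001],[-0.001,-0.038,-0.001],[-0.005,-0.038,-0.001],[-0.014,-0.028,0.01],[-0.015,-0.028,0.01],[-0.016,-0.027,0.01],[-0.017,-0.026,0.01],[-0.018,-0.026,0.01],[0,0,0]], turn=[[0,0,0.085],[0,0,0.085],[0,0,0.085],[0,0,0.085],[0,0,0.036],[0,0,0.036],[0,0,0.036],[0,0,0.036],[0,0,0.036],[0,0,0]], grip=1)

```text
clock: 10.2
tool_pos: [0.4526, -0.0296, 0.1988]
eef_rot: [0.306, 0.952, -0.001, -0.002]
contact_force: [0.1, 0.3, 0.5]
opening: 0.999
finger_force: 0.0
```

Request:
servo_tool(translation=[[0,0,0],[0,0,0],[0,0,0]], turn=[[0,0,0],[0,0,0],[0,0,0]])

```text
clock: 10.58
tool_pos: [0.4541, -0.0256, 0.2009]
eef_rot: [0.303, 0.953, 0.0, 0.0]
contact_force: [1.0, 0.3, -0.2]
opening: 0.998
finger_force: 0.0
```

```bash
python3 - <<'E'
from h import *
from pl import *
from plant import optics
np.set_printoptions(precision=4,suppress=True)
d=optics.snapshot("wrist");np.savez("w.npz",**d);cv2.imwrite("pics/w.png",d["img"][:,:,::-1])
P=cloud(d);z=P[...,2]
m=(z>.060)&(z<.075)&(np.hypot(P[...,0]-.457,P[...,1]+.028)<.06)
print("handle",m.sum(),P[m].mean(0) if m.sum() else 0,cv2.minAreaRect((P[m][:,:2]*1000).astype(np.float32)) if m.sum()>5 else "")
m=(z>.009)&(z<.022)&(np.hypot(P[...,0]-.457,P[...,1]+.028)<.13)
print("tray",m.sum(),cv2.minAreaRect((P[m][:,:2]*1000).astype(np.float32)))
plan([(.457,-.028,.2,144.7,1)])
E
```

```text
handle 807 [ 0.4548 -0.0228  0.0669] ((455.45294189453125, -23.269203186035156), (14.180034637451172, 54.6144905090332), 54.91850280761719)
tray 13327 ((456.2236633300781, -23.796295166015625), (112.31613159179688, 192.15292358398438), 54.22147750854492)
t 10.62 p [ 0.4541 -0.0258  0.2009] yaw 144.74 tilt 0.04
{"translation": [[-0.004, -0.0, 0.001]], "turn": [[0.0005, 0.0004, 0.0008]]}
```

View pics/w.png

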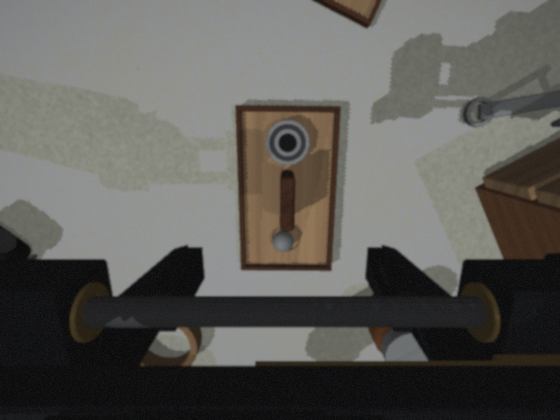

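The wrist view shows the tray at (288,190), measuring 192x112, with the handle at (288,200), the ball at (283,240) and the bearing at (288,142). The gripper is aligned with it, so I'll descend.

Request:
servo_tool(translation=[[0,0.003,0.03],[0,0,0.03],[0,0,0.03],[0,0,0.03],[0,0,0.025],[0,0,0.015],[0,0,0.01],[0,0,0],[0,0,0]], turn=[[0,0,0.003],[0,0,0],[0,0,0],[0,0,0],[0,0,0],[0,0,0],[0,0,0],[0,0,0],[0,0,0]])

```text
clock: 11.75
tool_pos: [0.456, -0.0239, 0.0311]
eef_rot: [0.305, 0.952, 0.0, 0.0]
contact_force: [0.0, -0.6, 0.5]
opening: 0.998
finger_force: 0.0
```

Request:
servo_tool(translation=[[0,0,0],[0,0,0],[0,0,0],[0,0,0],[0,0,0],[0,0,0],[0,0,0],[0,0,0]], turn=[[0,0,0],[0,0,0],[0,0,0],[0,0,0],[0,0,0],[0,0,0],[0,0,0],[0,0,0]], grip=0, grip_force=35)

```text
clock: 12.75
tool_pos: [0.4558, -0.024, 0.0307]
eef_rot: [0.305, 0.952, 0.0, 0.0]
contact_force: [0.2, 1.1, 0.3]
opening: 0.164
finger_force: 35.0
```

Request:
servo_tool(translation=[[0,0,-0.003],[0,0,-0.006],[0,0,-0.01],[0,0,-0.012],[0,0,-0.015],[0,0,-0.015],[0,0,-0.015],[0,0,-0.015],[0,0,-0.012],[0,0,-0.01]], turn=[[0,0,0],[0,0,0],[0,0,0],[0,0,0],[0,0,0],[0,0,0],[0,0,0],[0,0,0],[0,0,0],[0,0,0]])

```text
clock: 14.0
tool_pos: [0.4554, -0.0244, 0.1443]
eef_rot: [0.305, 0.952, -0.0, -0.0]
contact_force: [-0.5, -1.1, -4.0]
opening: 0.172
finger_force: 35.0
```

Request:
servo_tool(translation=[[0,0,-0.008],[0,0,-0.006],[0,0,-0.003],[0,0,0],[0,0,0],[0,0,0]], turn=[[0,0,0],[0,0,0],[0,0,0],[0,0,0],[0,0,0],[0,0,0]])

```text
clock: 14.75
tool_pos: [0.4555, -0.0241, 0.1605]
eef_rot: [0.305, 0.952, -0.0, -0.0]
contact_force: [0.2, -0.3, -4.3]
opening: 0.161
finger_force: 35.0
```

```bash
cat > tr.py <<'E'
from h import *
from pl import *
from plant import optics
np.set_printoptions(precision=4,suppress=True)
s=r.get_state();T=np.array(s["tool_pos"]);Rm=Ro.from_quat(s["eef_rot"]).as_matrix()
print("F",np.round(s["contact_force"],1),"ff",s["finger_force"])
d=optics.snapshot("wrist");cv2.imwrite("pics/w2.png",d["img"][:,:,::-1])
P=cloud(d);L=(P-T)@Rm  # tool frame
tl=L*[-1,1,-1]  # tray-like axes: x ahead, z up; underside at about -.03
m=(tl[...,2]>-.022)&(tl[...,2]<-.006)&(abs(tl[...,0])<.12)&(abs(tl[...,1])<.075)
b=m&(abs(tl[...,2]+.018)<.004)&(abs(tl[...,0])<.09)&(abs(tl[...,1])<.05);A=np.c_[tl[b][:,:2],np.ones(b.sum())];c=np.linalg.lstsq(A,tl[b][:,2],rcond=None)[0]
print("tray plane slopes deg",np.degrees(c[:2]),"z0",c[2],"rect",cv2.minAreaRect((tl[m][:,:2]*1000).astype(np.float32)))
k=(abs(tl[...,0]-.055)<.02)&(abs(tl[...,1])<.02)&(tl[...,2]>c[2]+.012)&(tl[...,2]<c[2]+.03)
print("ball cap n",k.sum(),tl[k].mean(0),tl[k].max(0),tl[k].min(0))
E
python3 tr.py
```

```text
F [ 0.2 -0.3 -4.3] ff 34.99629506841302
tray plane slopes deg [-0.0382 -0.0138] z0 -0.01912515018120785 rect ((-7.5992889404296875, 0.14614486694335938), (112.46516418457031, 177.2000732421875), 89.982177734375)
ball cap n 361 [ 0.0554 -0.0083 -0.0006] [0.0639 0.0053 0.004 ] [ 0.0454 -0.0155 -0.007 ]
```

```bash
python3 - <<'E'
from pl import *
a=np.array([.4555,-.0241,.1605,144.5]);b=np.array([.485,-.216,.1595,167.5])
n=20;plan([(*(a+(b-a)*(1-np.cos(np.pi*k/n))/2),1) for k in range(1,n+1)])
E
```

```text
t 14.8 p [ 0.4555 -0.0241  0.1605] yaw 144.49 tilt 0.03
{"translation": [[-0.001, -0.001, 0.0], [-0.002, -0.002, 0.0], [-0.004, -0.005, 0.0], [-0.006, -0.005, 0.0], [-0.006, -0.008, 0.0], [-0.008, -0.009, 0.0], [-0.008, -0.01, 0.0], [-0.009, -0.011, 0.0], [-0.009, -0.012, 0.0], [-0.008, -0.012, 0.001]], "turn": [[-0.0003, -0.0003, -0.0026], [-0.0, -0.0, -0.0074], [-0.0, -0.0, -0.012], [-0.0, -0.0, -0.0165], [-0.0, -0.0, -0.0204], [-0.0, -0.0, -0.024], [-0.0, -0.0, -0.0268], [-0.0, -0.0, -0.0291], [-0.0, -0.0, -0.0307], [-0.0, -0.0, -0.0314]]}
{"translation": [[-0.008, -0.013, -0.0], [-0.008, -0.013, -0.0], [-0.007, -0.012, -0.0], [-0.006, -0.011, -0.0], [-0.005, -0.011, -0.0], [-0.004, -0.009, -0.0], [-0.003, -0.007, -0.0], [-0.003, -0.006, -0.0], [-0.001, -0.003, -0.0], [-0.0, -0.001, 0.0]], "turn": [[-0.0, -0.0, -0.0314], [-0.0, -0.0, -0.0306], [-0.0, -0.0, -0.0291], [-0.0, -0.0, -0.0268], [0.0, -0.0, -0.024], [0.0, -0.0, -0.0205], [0.0, -0.0, -0.0164], [0.0, -0.0, -0.0121], [0.0, -0.0, -0.0073], [0.0, -0.0, -0.0025]]}
```

Request:
servo_tool(translation=[[-0.001,-0.001,0],[-0.002,-0.002,0],[-0.004,-0.005,0],[-0.006,-0.005,0],[-0.006,-0.008,0],[-0.008,-0.009,0],[-0.008,-0.01,0],[-0.009,-0.011,0],[-0.009,-0.012,0],[-0.008,-0.012,0.001]], turn=[[0,0,-0.003],[0,0,-0.007],[0,0,-0.012],[0,0,-0.016],[0,0,-0.02],[0,0,-0.024],[0,0,-0.027],[0,0,-0.029],[0,0,-0.031],[0,0,-0.031]])

```text
clock: 16.05
tool_pos: [0.4702, -0.1212, 0.1597]
eef_rot: [0.208, 0.978, -0.0, 0.0]
contact_force: [0.1, 0.3, -3.9]
opening: 0.168
finger_force: 35.0
```

Request:
servo_tool(translation=[[-0.008,-0.013,0],[-0.008,-0.013,0],[-0.007,-0.012,0],[-0.006,-0.011,0],[-0.005,-0.011,0],[-0.004,-0.009,0],[-0.003,-0.007,0],[-0.003,-0.006,0],[-0.001,-0.003,0],[0,-0.001,0]], turn=[[0,0,-0.031],[0,0,-0.031],[0,0,-0.029],[0,0,-0.027],[0,0,-0.024],[0,0,-0.02],[0,0,-0.016],[0,0,-0.012],[0,0,-0.007],[0,0,-0.003]])

```text
clock: 17.3
tool_pos: [0.4847, -0.216, 0.1597]
eef_rot: [0.11, 0.994, 0.0, 0.0]
contact_force: [-0.0, 0.6, -4.4]
opening: 0.167
finger_force: 35.0
```

Request:
servo_tool(translation=[[0,0,0],[0,0,0],[0,0,0],[0,0,0]], turn=[[0,0,0],[0,0,0],[0,0,0],[0,0,0]])

```text
clock: 17.8
tool_pos: [0.4847, -0.2159, 0.1598]
eef_rot: [0.11, 0.994, -0.0, 0.0]
contact_force: [-0.1, 0.5, -3.9]
opening: 0.163
finger_force: 35.0
```

```bash
python3 tr.py; python3 - <<'E'
from h import *
from pl import *
from plant import optics
np.set_printoptions(precision=4,suppress=True)
from scipy.optimize import least_squares
im=[]
for n in("scene","side","wrist"):
    d=optics.snapshot(n);im.append(d["img"][:,:,::-1]);P=cloud(d);z=P[...,2]
    # magnifier base rim fit: points of base top and side, r<=72 known: fit circle to outline of top
    m=(z>.012)&(z<.034)&(np.hypot(P[...,0]-.7403,P[...,1]+.2726)<.09)
    if m.sum()>50:
        h=cv2.convexHull((P[m][:,:2]*1000).astype(np.float32))[:,0]/1000
        f=least_squares(lambda c:np.hypot(h[:,0]-c[0],h[:,1]-c[1])-c[2],[.74,-.27,.072],loss="soft_l1",f_scale=.002);print(n,"base",f.x,m.sum())
    m=(z>.16)&(z<.30)&(np.hypot(P[...,0]-.643,P[...,1]+.251)<.075);pts=P[m]
    if len(pts)>50: print("ring",len(pts),pts.min(0),pts.max(0))
    # ball: near tcp
    s=r.get_state();T=np.array(s["tool_pos"]);Rm=Ro.from_quat(s["eef_rot"]).as_matrix()
    tl=((P-T)@Rm)*[-1,1,-1];k=(abs(tl[...,0]-.055)<.022)&(abs(tl[...,1])<.022)&(tl[...,2]>-.012)&(tl[...,2]<.01)
    print("ball pts",k.sum(),P[k].mean(0),P[k].min(0),P[k].max(0))
print(T,yaw(Rm),"pocket",T+Rm@[-.055,0,.0095])
cv2.imwrite("pics/f.png",np.hstack([cv2.resize(im[0],(400,300)),cv2.resize(im[1],(400,300))]))
E
```

```text
F [-0.1  0.5 -3.9] ff 34.99627886340022
tray plane slopes deg [-0.0346 -0.0968] z0 -0.019167080585604408 rect ((-7.4505615234375, 0.3484001159667969), (112.34170532226562, 177.296630859375), 89.84817504882812)
ball cap n 349 [ 0.0551 -0.0084 -0.0007] [0.0635 0.0049 0.0036] [ 0.0449 -0.0154 -0.0071]
scene base [ 0.7427 -0.273   0.0707] 1564
ring 1834 [ 0.6005 -0.3141  0.1603] [ 0.7147 -0.1914  0.287 ]<stdin>:19: RuntimeWarning: Mean of empty slice.
  ret = um.true_divide(
Traceback (most recent call last):
ValueError: zero-size array to reduction operation minimum which has no identity
```

```bash
python3 - <<'E'
from plant import r,optics
import cv2,numpy as np
im=[cv2.resize(optics.snapshot(n)["img"][:,:,::-1],(400,300)) for n in("scene","side")]
cv2.imwrite("pics/f.png",np.hstack(im)); print(np.abs(r.get_state()["qd"]).max())
E
```

```text
0.002667784440695903
```

View pics/f.png

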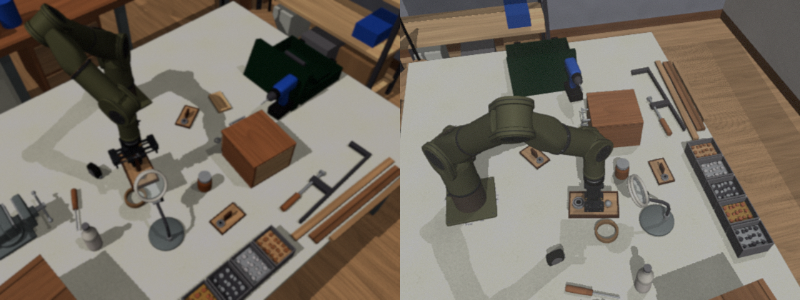

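The tray is held level in front of the lens (scene (140,175), side (593,204)). The ball is at the focus, the arm is still, the drawer is shut and nothing else has moved. I'm handing in.

```bash
python3 -c "
from plant import r
print(r.finish_job())"
```

```text
the job is handed in; nothing more can be done
None
```

The job is handed in, verdict not shown: the drawer is home past its catch, and the tray is held level and still with the ball about 6 mm from the lens's focus by my measurement, against the 25 mm allowed.

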